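Test the bench breaker and set it again

TASK

Do the safety test of the repair bench's breaker, the white box with the round push button on top: press the test button fully in so that the box's lever drops, then push the dropped lever all the way down to its stop to re-cock it, and lift it back up until it latches and stays up by itself. Leave the other box's lever up, and do not disturb the other things on the bench.

Things in the scene. Friction and masses are not known exactly. Their poses are not given: they have to be found in the camera images.
- breaker_box: The breaker to test: white box 130 mm wide (y), 140 deep (x), 100 high, grey top, fixed to the bench. Origin: centre of its underside; -x is its front (lever side, towards the robot at yaw 0), z up. On top, at x = +25, y = +28 mm, the round black test button in a 42 mm collar 5 mm high; a small flat window at y = -30. Black lever at the top of the front.
- test_button (a joint): Travel of the test button in m: 0 = out, 0.010 = fully in. It moves straight down on a spring (about 2 N at first, 5 N fully in) and comes back out when let go. It unlatches the lever somewhere between 2 and 7 mm. It also dips about 5 mm by itself for a moment as the lever is lifted past the latch.
- test_button_top (a point): Centre of the top face of the test button's black cap, 28 mm across: 119 mm above the bench when out, 109 when fully in (then still 4 mm proud of its collar).
- trip_lever (a joint): Breaker lever's angle, rad, growing as it drops; slope above level = 1.31 minus this. Stops at 0 (up) and 1.5 (down). Latched it rests at 0.25; tripped, at 1.1 (nearly level). A spring draws it to 1.1 from either side: 2 N at the grip reach the lower stop, lifting takes up to 5 N. It latches if lifted past 0.2 (go near the upper stop; it lags pinching fingers), else falls back.
- trip_lever_grip (a point): Middle of the breaker lever's black paddle, 64 mm from the hinge axis; moves with the lever: about 144 mm above the bench when up, 101 tripped, 76 at the lower stop. Paddle 20 mm wide (along the box's y), 14 thick, 32 long, ending 82 mm from the hinge; from it to the hinge runs a bar 12 mm wide, 9 thick.
- trip_lever_hinge (a point): Middle of the breaker lever's hinge axis (level, along the box's y), on the front face: 70 mm in front of the box's centre, 88 mm above the bench. Two round grey cheeks of 26 mm diameter stand 17 mm to either side. The lever points out to the front from here.
- isolator_box: A plain isolator, to be left alone: white box 100 mm wide (y), 140 deep (x), 100 high, fixed to the bench; no button, a large flat window on top, and in front the same kind of black lever, standing up. Origin: centre of its underside; -x is its front (lever side).
- isolator_lever (a joint): Angle of the isolator's lever in rad: 0 = up, starting within 0.12 of it, growing as it is pushed down; no spring, stays where it is left. Leave it up.
- multimeter: Grey hand multimeter lying flat, 150 x 75 x 34 mm, loose. Origin: centre of its underside; x along its length. Bystander.
- flux_jar: Small amber jar with a black lid, 44 mm diameter, 55 mm high, loose. Origin: centre of its underside. Bystander.
- screwdriver: Screwdriver lying on the bench, loose, between the robot and the boxes; x along it, handle to -x. Bystander.
Not all that is in view belongs to the job. What is shaped like the breaker_box but red is not meant.

How it is judged:
On the way, in this order (a step that is already met when the one before it is completed fails the run):
1. the test button is pressed fully in (over 8 of its 10 mm) and the breaker's lever has dropped (value of joint test_button above 0.008 m and value of joint trip_lever above 0.8 rad), for 0.05 s.
2. the dropped lever is pushed down to its lower stop (past 1.42 of 1.5 rad) (value of joint trip_lever above 1.42 rad), for 0.1 s.
At the end, for the whole second after the job is handed in: The breaker's lever is up, latched and at rest by itself (under 0.4 rad from its upper stop), the test button is out again (within 2 mm), and the isolator's lever is still up (under 0.3 rad) (value of joint trip_lever below 0.4 rad and velocity of joint trip_lever between -0.1 and 0.1 rad/s and value of joint test_button below 0.002 m and value of joint isolator_lever below 0.3 rad); the robot touches nothing.
It fails at once if the isolator's lever is pulled down (past 0.3 rad) (value of joint isolator_lever above 0.3 rad).
It fails at once if the multimeter, flux jar or screwdriver is shifted by more than 20 mm (distance of any of multimeter, flux_jar, screwdriver from where it was at the start of the episode above 0.02 m).
It also fails if it takes over 48 s, if anything falls off the work surface, if the arm or the gripper's body presses on something with over 40 N, if the wrist force passes 120 N, or if a joint passes its speed limit or range.

ROBOT

A 6-joint arm with a two-finger parallel gripper is mounted at the origin on the work surface. World frame = base frame: x ahead of the robot, y to its left, z up, the work surface at z = 0. Lengths are in m, angles in rad, forces in N, time in s.
With the tool pointing down it reaches from about 0.275 to 0.825 m from the base axis. Payload 4.9 kg.
Tool frame: the origin (TCP) lies midway between the tips of the shut fingers; the grasp point (between the pads) lies 19 mm behind it (grip_point_offset is the distance from the TCP to the grasp point, in m); z points along the fingers, y is the line along which they close (so a half turn about z gives the same grasp; the last joint's range is limited). The gripper opens to 85 mm and grips with 20 to 120 N. Pads are 22 mm wide; open, the fingers measure 114 mm over their backs; the gripper's body (76 mm by 85 mm) begins 54 mm behind the grasp point. The pads swing forward as they close: fully open they stand 13 mm farther back than shut.
Start: joints at [0.983, 0.326, -0.193, 1.052, 0, 1.437], TCP at [0.241, 0.494, 0.231] pointing down, gripper open.
Joint ranges: [-2.65, 2.65], [-0.97, 1.79], [-1.3, 1.35], [-1.93, 2.1], [-1.47, 1.37], [-3.14, 3.14]. Speed limits (rad/s): [2.57, 2.57, 3.14, 3.14, 3.14, 3.14].

INTERFACE

Orientations are given as a rotation vector (axis times angle).
In Python, from cell import * gives the robot as it stands. Calls block until the motion is done:
- movep(position, orientation): joint-space move of the TCP to a pose.
- move_l(position, velocity=0.15, rot=None, until_force=None): straight line of the TCP; rot=None keeps the orientation; velocity is the mean speed in m/s. With until_force (N) it stops when the force on the tool has changed by that much, and returns True; else False.
- set_joints(angles): joint-space move.
- let_go() and grab(newtons=None): open the fingers fully, or close them until they stop; newtons is the grip in N (None keeps the last).
- sleep(seconds).
- ik(position, orientation): joint angles nearest the present ones, or None.
- get_state(): the state.
- grab_frame(name): name is "side" or "top" or "wrist"; returns a dict with "img" (400x640x3 uint8, red, green, blue), "fx", "fy", "cx", "cy" (pixels), "cam_to_world" (4x4, takes a point from camera to world coordinates); the wrist camera has in their place "T_tool_cam" (4x4, takes a point from camera to tool coordinates, whose origin is the TCP and whose axes are the flange's). Camera axes: x right, y down, z forward; pixel columns grow to the right and rows downward; lengths in m; the calibration is good to about 2 mm. The wrist camera is an equidistant fisheye: a pixel r from the principal point sees the ray r / f radians off the axis. A picture is of the moment at which its call begins: read the wrist's pose just before it. There is no depth.
A pose or a line that the arm cannot do raises MotionError and nothing moves.
- sign_off(): hands the job in; it is judged then, once.
Trained networks look in the newest picture that a camera, given by its name, has taken for a name from the list of things; names that differ only in an ending like _2 or _b are one class to them, and where a whole thing is asked for, a point or a joint stands for the part that bears it (a point fixed in the world has none). Each returns a list of dicts, best first, with "score" (0 to 1); they miss things now and then, are a little off and sometimes report something else, mostly with a low value. They report only what shows in the picture. A call takes as long as a camera call. They do not tell look-alikes from the thing itself.
- spot_in(camera, name): "centre" ([column, row] in pixels, amid what is visible of it).
- silhouettes(camera, name): "mask" (400x640 bool, what is visible of it) and "centre" ([column, row] in pixels, amid what is visible of it).
- tip_of(camera, name): "centre" ([column, row] in pixels: a listed point, or the origin of a listed thing).
The state is a dict: "clock": time; "q": joint angles; "joint_velocities": joint speeds; "tau": joint torques, N m; "position": TCP position; "eef_rot": TCP orientation; "contact_force": force on the tool from outside, world axes, zero at the start; "wrist_torque": the same for the moment, N m; "finger_gap": opening from 0.0 (shut) to 1.0 (fully open); "grasp_force": force on a finger pad.
Only numpy, scipy, OpenCV 4.12 (cv2) and the standard library are available. Lean on these libraries where they do the work, as an engineer would, in place of code of your own. Each camera call takes 0.05 s, during which the arm holds its last target. There are 200 camera calls.

## Working session

There is one attempt and no reset: what is moved stays moved. The work goes in short steps, each a Python script; the robot and the scene stay as the last script left them, time stands still between calls to the robot, and variables do not carry over. Pictures are saved under pics/ and viewed, at most 10 in all, crops included, and the job is handed in when it is done.

```bash
mkdir -p pics; ls; python3 - <<'E'
from cell import *
import cv2,numpy as np
for c in ["top","side"]:
    f=grab_frame(c); cv2.imwrite(f"pics/{c}0.png",f["img"][:,:,::-1])
    print(c,f["fx"],f["cx"],f["cy"],np.round(f["cam_to_world"],3).tolist())
    for n in ["breaker_box","test_button_top","trip_lever_grip","trip_lever_hinge","isolator_box"]:
        print(n,[(np.round(d["centre"]),round(d["score"],2)) for d in tip_of(c,n)])
E
```

```text
pics
top 379.73030928733044 319.0198389525524 198.95087641937792 [[-0.013, -0.997, 0.079, 0.542], [-1.0, 0.014, 0.006, -0.033], [-0.007, -0.079, -0.997, 1.121], [0.0, 0.0, 0.0, 1.0]]
breaker_box [(array([352., 196.]), 0.82), (array([385., 286.]), 0.7), (array([284., 124.]), 0.64)]
test_button_top [(array([272., 103.]), 0.65), (array([345., 184.]), 0.61), (array([388., 281.]), 0.59)]
trip_lever_grip [(array([380., 328.]), 0.67), (array([272., 144.]), 0.62), (array([351., 235.]), 0.52)]
trip_lever_hinge [(array([356., 220.]), 0.96), (array([378., 318.]), 0.63), (array([276., 147.]), 0.61)]
isolator_box [(array([267., 200.]), 0.78), (array([347., 184.]), 0.25)]
side 378.75306465193876 311.5319094460603 205.28408562144838 [[0.862, -0.357, 0.36, 0.178], [-0.507, -0.595, 0.623, -0.77], [-0.009, -0.72, -0.694, 0.961], [0.0, 0.0, 0.0, 1.0]]
breaker_box [(array([275., 311.]), 0.67), (array([355., 193.]), 0.66), (array([335., 252.]), 0.62)]
test_button_top [(array([343., 221.]), 0.58), (array([279., 275.]), 0.56), (array([358., 158.]), 0.48)]
trip_lever_grip [(array([236., 276.]), 0.54), (array([305., 227.]), 0.45), (array([331., 164.]), 0.39)]
trip_lever_hinge [(array([245., 292.]), 0.78), (array([336., 180.]), 0.69), (array([316., 239.]), 0.59), (array([341., 218.]), 0.24)]
isolator_box [(array([297., 207.]), 0.7)]
```

View pics/top0.png

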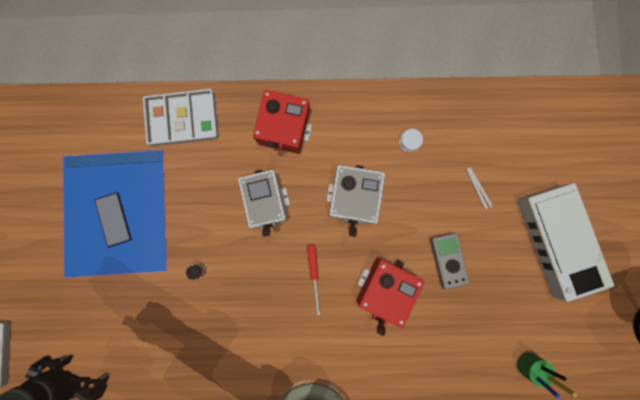

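View pics/side0.png

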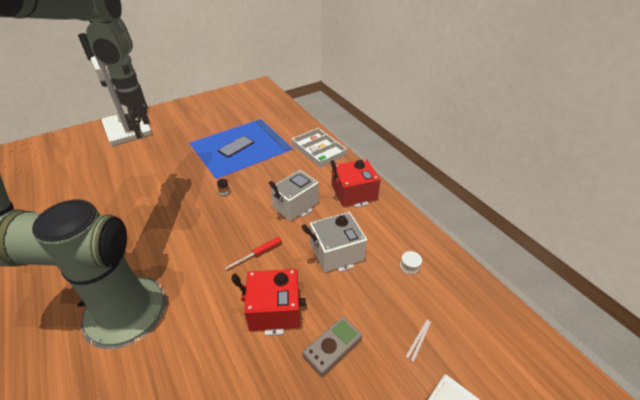

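The white breaker is at (357,195) in the top view and (338,240) in the side view, with its button at (348,183) and (342,221). The two red boxes are decoys. The isolator is at (264,199), and the screwdriver lies at (314,280). Next I fit the breaker's pose.

```bash
cat > h.py <<'E'
from cell import *
import cv2,numpy as np
from scipy.optimize import least_squares
PTS={"breaker_box":(0,0,0),"test_button_top":(.025,.028,.119),"trip_lever_hinge":(-.07,0,.088),
 "trip_lever_grip":(-.07-.064*np.cos(1.06),0,.088+.064*np.sin(1.06))}
def world(p,L):
    x,y,a=p; c,s=np.cos(a),np.sin(a); L=np.atleast_2d(L)
    return np.c_[x+c*L[:,0]-s*L[:,1], y+s*L[:,0]+c*L[:,1], L[:,2]]
def proj(f,P):
    T=np.linalg.inv(f["cam_to_world"]); q=np.atleast_2d(P)@T[:3,:3].T+T[:3,3]
    return np.c_[f["fx"]*q[:,0]/q[:,2]+f["cx"], f["fy"]*q[:,1]/q[:,2]+f["cy"]]
CORN=np.array([(sx*.07,sy*.065,.1) for sx,sy in((1,1),(1,-1),(-1,-1),(-1,1))])
E
python3 - <<'E'
from h import *
obs=[];F={}
for c,b in (("top",(355,195)),("side",(335,240))):
    f=F[c]=grab_frame(c)
    for n,L in PTS.items():
        d=[d for d in tip_of(c,n) if np.hypot(*(np.array(d["centre"])-b))<50]
        if d:
            d=min(d,key=lambda d:np.hypot(*(np.array(d["centre"])-b)) if n!="trip_lever_hinge" else -d["score"])
            obs.append((c,n,L,np.array(d["centre"])))
    m=[m for m in silhouettes(c,"breaker_box") if np.hypot(*(np.array(m["centre"])-b))<35]
    if m:
        m=m[0]["mask"].astype(np.uint8); F[c]["m"]=m
        print(c,m.sum(),cv2.boundingRect(m))
res=lambda p:np.concatenate([proj(F[c],world(p,L))[0]-o for c,n,L,o in obs])
s=least_squares(res,[.56,-.12,0],loss="soft_l1")
print(s.x); 
for (c,n,L,o),r in zip(obs,res(s.x).reshape(-1,2)): print(c,n,o.round(1),r.round(1))
tiles=[]
for c,x0,y0 in(("top",310,145),("side",285,180)):
    im=cv2.resize(F[c]["img"][y0:y0+100,x0:x0+100,::-1],None,fx=4,fy=4,interpolation=cv2.INTER_CUBIC)
    P=world(s.x,np.r_[CORN,list(PTS.values())]); q=((proj(F[c],P)-(x0,y0)+.5)*4).round().astype(int)
    cv2.polylines(im,[q[:4].reshape(-1,1,2)],True,(255,0,255),1)
    for k in q[4:]: cv2.drawMarker(im,tuple(map(int,k)),(0,255,0),0,10)
    tiles.append(im)
cv2.imwrite("pics/fit1.png",np.hstack(tiles))
E
```

```text
top 2791 (327, 165, 58, 72)
side 2609 (301, 212, 66, 60)
[ 0.63540744 -0.12922741 -0.15834323]
top breaker_box [353.5 197. ] [ 0.1 -0.1]
top test_button_top [346.7 185.2] [ 1.5 -2.8]
top trip_lever_hinge [353.6 218.9] [-0.8  0.7]
top trip_lever_grip [351.7 196.4] [ 1.2 34.7]
side breaker_box [336.1 249.5] [-0.7  1.1]
side test_button_top [342.6 220.1] [-2.1 -2.8]
side trip_lever_hinge [314.7 239.9] [ 0.7 -1. ]
side trip_lever_grip [303.9 230.9] [ 1.5 -1.6]
```

View pics/fit1.png

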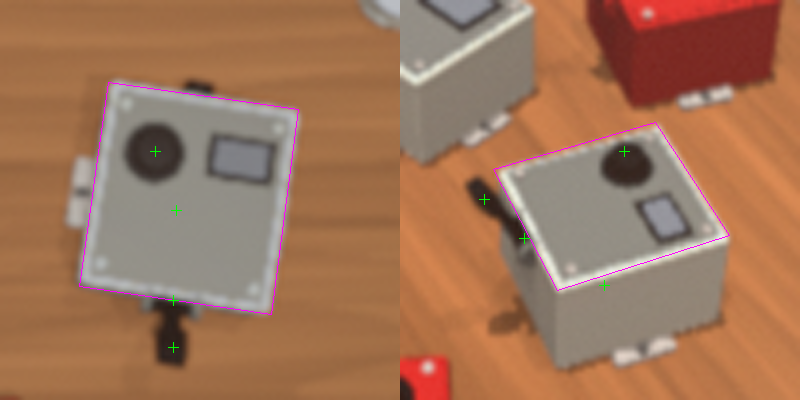

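The fit matches both views within about 2 mm. I'll move above the button, check it with the wrist camera, then press.

```bash
cat >> h.py <<'E'
from scipy.spatial.transform import Rotation as Ro
BOX=np.array([0.6354,-0.1292,-0.1583])
def down():
    a=BOX[2]; y=np.array([-np.sin(a),np.cos(a),0]); z=np.array([0,0,-1.])
    c=[]
    for s in(1,-1):
        rv=Ro.from_matrix(np.c_[np.cross(s*y,z),s*y,z]).as_rotvec()
        q=ik([.6,-.1,.25],rv)
        if q is not None: c.append((abs(q[5]),rv))
    return min(c,key=lambda t:t[0])[1]
def lev(th):  # local grip point at lever value th
    a=1.31-th; return (-.07-.064*np.cos(a),0,.088+.064*np.sin(a))
def wpix(f,st,P):  # ray through wrist pixel -> inverse: world point at height z
    pass
def wray(f,st,px,z):
    d=np.array([(px[0]-f["cx"])/f["fx"],(px[1]-f["cy"])/f["fy"]]); r=np.hypot(*d)
    v=np.r_[d/r*np.sin(r),np.cos(r)]; R=Ro.from_rotvec(st["eef_rot"]).as_matrix()
    T=np.array(f["T_tool_cam"]); o=R@T[:3,3]+st["position"]; v=R@T[:3,:3]@v
    return o+v*(z-o[2])/v[2]
E
sed -i '/^def wpix/,/pass$/d' h.py
python3 - <<'E'
from h import *
rv=down(); b=world(BOX,PTS["test_button_top"])[0]; print("pred",b.round(4),"rv",rv)
grab(30)
movep([b[0],b[1],.24],rv)
st=get_state(); f=grab_frame("wrist"); cv2.imwrite("pics/w1.png",f["img"][:,:,::-1])
print(st["clock"],st["position"],st["finger_gap"])
for n,L in PTS.items():
    print(n,world(BOX,L)[0].round(4),[(wray(f,st,d["centre"],L[2]).round(4),np.round(d["centre"]),round(d["score"],2)) for d in tip_of("wrist",n)[:3]])
E
```

```text
pred [ 0.6645 -0.1055  0.119 ] rv [0.24839751 3.13175719 0.        ]
4.5667 [ 0.66455817 -0.10438753  0.24009269] 0.0011478956893992362
breaker_box [ 0.6354 -0.1292  0.    ] [(array([ 0.8488,  0.0781, -0.    ]), array([453., 275.]), 0.96), (array([ 0.6376, -0.13  ,  0.    ]), array([291., 154.]), 0.69)]
test_button_top [ 0.6645 -0.1055  0.119 ] [(array([ 0.6658, -0.1061,  0.119 ]), array([313., 198.]), 0.65), (array([0.8812, 0.093 , 0.119 ]), array([495., 336.]), 0.45)]
trip_lever_hinge [ 0.5663 -0.1182  0.088 ] [(array([ 0.5671, -0.1181,  0.088 ]), array([284.,  90.]), 0.77), (array([0.7789, 0.0921, 0.088 ]), array([493., 257.]), 0.63)]
trip_lever_grip [ 0.5354 -0.1132  0.1438] [(array([0.7692, 0.0993, 0.1438]), array([524., 269.]), 0.79), (array([ 0.5374, -0.1128,  0.1438]), array([278.,  46.]), 0.58)]
```

View pics/w1.png

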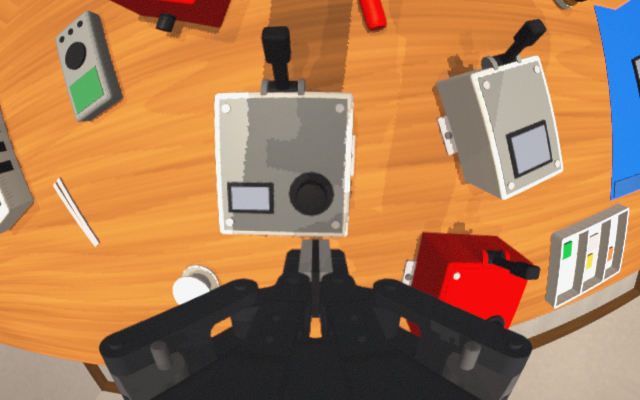

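The wrist view shows the white breaker with its button at (312,195) and its lever up at (278,50). The wrist measurements agree with the fit to within 2 mm, so I'll press.

```bash
sed -i 's/^BOX=.*/BOX=np.array([0.6364,-0.1294,-0.1583])/' h.py
python3 - <<'E'
from h import *
b=world(BOX,PTS["test_button_top"])[0]
move_l([b[0],b[1],.13],.12)
print(move_l([b[0],b[1],.105],.03,until_force=15))
s=get_state(); print(s["clock"],s["position"],s["contact_force"])
sleep(.4)
s=get_state(); print(s["position"],s["contact_force"])
f=grab_frame("side"); cv2.imwrite("pics/s2.png",cv2.resize(f["img"][150:300,240:400,::-1],None,fx=3,fy=3))
E
```

```text
True
6.5833 [ 0.66581991 -0.10575751  0.10912662] [-0.36148212  0.34613595  3.874058  ]
[ 0.66579892 -0.10579975  0.10907019] [-0.78607748  0.4425588   5.24172629]
```

View pics/s2.png

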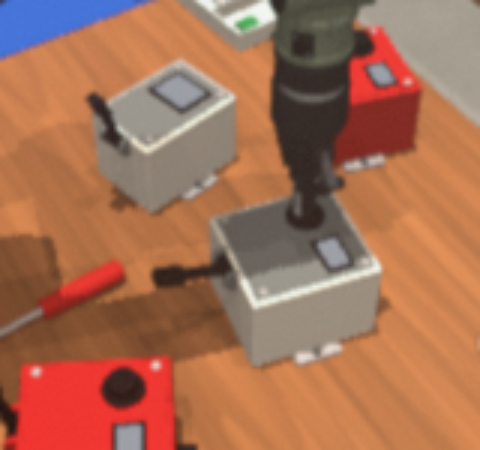

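The button is fully in (z = 0.109, about 5 N) and the lever has dropped, with its paddle at (170,277) in the crop. Next I'll pinch the paddle, push it down to the stop, then lift it.

```bash
cat >> h.py <<'E'
def tcp(th): p=world(BOX,lev(th))[0]; p[2]-=.019; return p
def rep(t):
    s=get_state(); p=s["position"]+np.r_[0,0,.019]; h=world(BOX,PTS["trip_lever_hinge"])[0]; d=p-h
    print(t,round(s["clock"],2),"th",round(1.31-np.arctan2(d[2],np.hypot(d[0],d[1])),3),"F",np.round(s["contact_force"],1),"gap",round(s["finger_gap"],3),"gf",np.round(s["grasp_force"],1))
E
python3 - <<'E'
from h import *
b=world(BOX,PTS["test_button_top"])[0]
move_l([b[0],b[1],.2],.15)
let_go()
g=tcp(1.1)
move_l([g[0],g[1],.2],.15); 
st=get_state(); f=grab_frame("wrist"); L=lev(1.1)
print("pred",world(BOX,L)[0].round(4),[wray(f,st,d["centre"],L[2]).round(4) for d in tip_of("wrist","trip_lever_grip")[:3]])
move_l(g,.1); rep("at")
grab(30); rep("grip")
for th in (1.3,1.5):
    move_l(tcp(th),.05); rep("dn")
p=tcp(1.5); p[2]-=.012
print(move_l(p,.03,until_force=15)); sleep(.2); rep("stop")
f=grab_frame("side"); cv2.imwrite("pics/s3.png",cv2.resize(f["img"][150:300,240:400,::-1],None,fx=3,fy=3))
E
```

```text
pred [ 0.5055 -0.1085  0.1013] [array([ 0.5049, -0.1081,  0.1013])]
at 11.22 th 1.089 F [-0.   0.4 -1. ] gap 1.001 gf 0.0
grip 11.82 th 1.099 F [-1.2  0.8  1.4] gap 0.229 gf 34.2
dn 12.23 th 1.298 F [-0.4  0.8  2. ] gap 0.23 gf 34.7
dn 12.64 th 1.499 F [-0.2 -0.3  2. ] gap 0.229 gf 35.9
True
stop 13.11 th 1.537 F [-2.   0.7 10.5] gap 0.228 gf 37.5
```

View pics/s3.png

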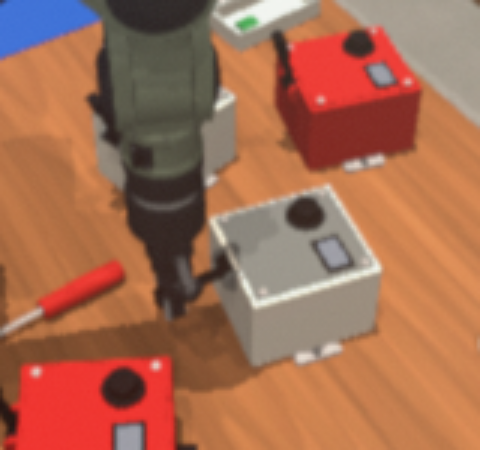

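The gripper holds the paddle at the lower stop, with contact force and angle about 1.5. Now I lift along the arc.

```bash
python3 - <<'E'
from h import *
for th in np.arange(1.4,0.09,-.1):
    move_l(tcp(th),.06)
    if round(th*10)%4==0: rep("up")
for th in (.05,0,-.05,-.1,-.15):
    hit=move_l(tcp(th),.03,until_force=15); rep("top")
    if hit: break
sleep(.2); rep("end")
f=grab_frame("side"); cv2.imwrite("pics/s4.png",cv2.resize(f["img"][150:300,240:400,::-1],None,fx=3,fy=3))
E
```

```text
up 13.98 th 1.197 F [ 1.8  0.7 -1.8] gap 0.228 gf 34.5
up 15.02 th 0.801 F [-3.2 -0.1 -0.7] gap 0.229 gf 33.9
up 16.05 th 0.401 F [-6.  -2.  -0.3] gap 0.23 gf 31.9
top 17.08 th 0.059 F [-6.1 -2.  -0.8] gap 0.226 gf 29.5
top 17.34 th 0.013 F [-6.3 -2.2  0. ] gap 0.228 gf 29.5
top 17.6 th -0.037 F [-7.7 -2.7  1.5] gap 0.226 gf 29.4
top 17.86 th -0.085 F [-8.3 -2.   0.9] gap 0.225 gf 29.5
top 18.12 th -0.134 F [-7.6 -2.   1.7] gap 0.226 gf 29.5
end 18.32 th -0.134 F [-8.6 -1.   2. ] gap 0.229 gf 29.5
```

View pics/s4.png

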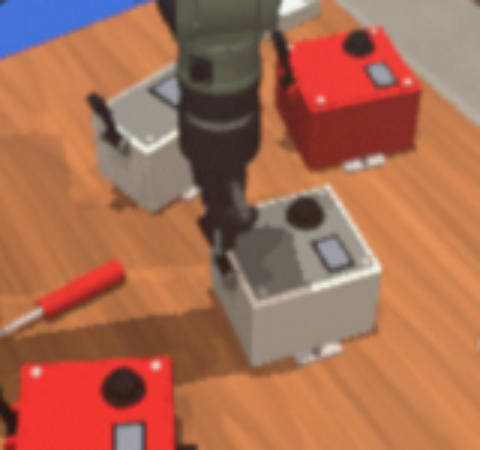

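The lever looks upright in the grip at (222,225). I'll nudge it a little further towards the stop, then release, back off and look.

```bash
python3 - <<'E'
from h import *
p=np.array(get_state()["position"]); c,s=np.cos(BOX[2]),np.sin(BOX[2])
print(move_l(p+.008*np.array([c,s,0]),.03,until_force=15)); rep("nudge")
let_go(); rep("open")
p=np.array(get_state()["position"]); move_l([p[0],p[1],.26],.12)
move_l([p[0]-.12,p[1]+.15,.3],.2)
f=grab_frame("side"); a=cv2.resize(f["img"][150:300,240:400,::-1],None,fx=2.5,fy=2.5)
print([(np.round(d["centre"]),round(d["score"],2)) for d in tip_of("side","trip_lever_grip")],"up pred",proj(f,world(BOX,lev(.25))),"dropped",proj(f,world(BOX,lev(1.1))))
f=grab_frame("top"); b=cv2.resize(f["img"][100:250,240:400,::-1],None,fx=2.5,fy=2.5)
cv2.imwrite("pics/e5.png",np.hstack([a,b])); rep("away")
E
```

```text
False
nudge 18.75 th -0.213 F [-14.5   0.7   5.7] gap 0.226 gf 29.1
open 19.4 th -0.253 F [ 0.6 -0.4 -0.7] gap 0.998 gf 0.0
[(array([236., 279.]), 0.63), (array([335., 164.]), 0.6), (array([296., 206.]), 0.48)] up pred [[305.71487555 229.21640954]] dropped [[296.15141588 241.77322388]]
away 21.89 th 0.431 F [0.1 0.1 0.4] gap 1.005 gf 0.0
```

View pics/e5.png

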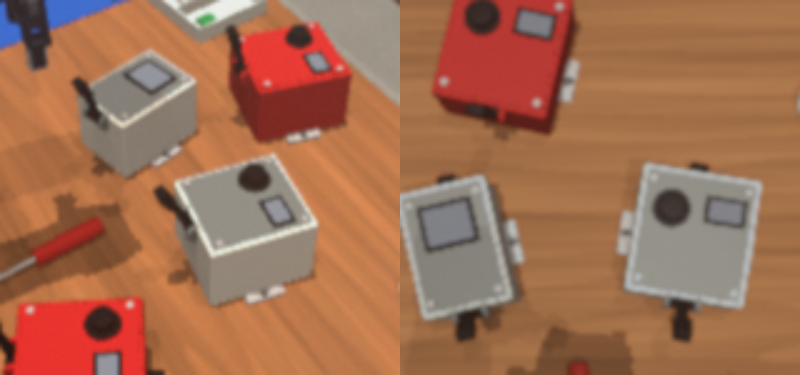

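The breaker lever stands latched: its paddle at (165,195) in the crop is pixel (306,228), against a predicted (305.7,229.2). The button is out, the isolator lever is up and the bystanders haven't moved.

```bash
python3 -c "
from cell import *
print(sign_off())"
```

```text
the job is handed in; nothing more can be done
None
```

The breaker test is done and handed in: I pressed the button fully in, the lever dropped, I pushed it down to its stop and lifted it until it latched, and the last pictures show it staying up with the isolator's lever still up (no verdict came back).

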